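# Tip three bearing balls out of a weighing cup

### The arm

A 6-joint arm with a two-finger parallel gripper is mounted at the origin on a cart in front of the work surface, level with it; the furniture and walls round the work are solid. World frame = base frame: x ahead of the robot, y to its left, z up, the work surface at z = 0. Lengths are in m, angles in rad, forces in N, time in s.
With the tool pointing down it reaches from about 0.25 to 0.8 m from the base axis. Payload 3.9 kg.
Tool frame: the origin (TCP) lies at the very end of the fingers, on their centre line; the grasp point (between the pads) lies 19 mm behind it (env.grip_point_offset is the distance from the TCP to the grasp point, in m); z points along the fingers, y is the line along which they close (so a half turn about z gives the same grasp; the last joint's range is limited). The gripper opens to 85 mm and grips with 20 to 120 N. Pads are 22 mm wide; open, the fingers measure 114 mm over their backs; the gripper's body (76 mm by 85 mm) begins 54 mm behind the grasp point. The pads swing forward as they close: fully open they stand 13 mm farther back than shut.
Start: joints at [1.33, 0.26, -0.138, 1.173, 0, 1.571], TCP at [0.125, 0.51, 0.231] pointing down, gripper open.
Joint ranges: [-2.78, 2.78], [-0.83, 1.72], [-1.28, 1.37], [-1.9, 2.12], [-1.57, 1.48], [-3.14, 3.14]. Speed limits (rad/s): [2.57, 2.57, 3.14, 3.14, 3.14, 3.14].

### API

Orientations are given as a rotation vector (axis times angle).
In Python, from rig import env gives the robot as it stands.
- The arm moves only by the shell command python3 -m inch 'ROWS' [FORCE]. ROWS is JSON, a list of rows, each a list of 5 numbers: the shift along the tool's x, y, z in cm, then the turn about the tool's z in degrees, then the gripper command: -1 is fully open, 1 is shut, values between are in proportion. A call has 1 to 20 rows; each row shifts and turns the commanded pose from where the row before left it, along the tool's axes as they then stand; what a row does not reach is not made up. A row lasts 1/12 s, in which the tool goes at most 41.7 mm and 7.16 degrees, less where a joint would pass 70% of its speed; a pose out of reach is approached as far as the arm can. A call with a gripper value outside its range is refused whole. The fingers move at their own pace and stop on an object; FORCE is the grip in N (left out, the last holds). Time passes only in rows, so rows that do not move let the fingers close. It gives the time, the measured TCP pose, the force, the opening and the grip force at its end, in the units of the state.
- env.observe(): the state, without advancing time (a new reading comes with each control period).
- env.grab_frame(name): name is "scene" or "top" or "wrist"; returns a dict with "color" (400x640x3 uint8, blue, green, red), "intrinsics" (3x3 intrinsics, pixels), "R" (3x3) and "t" (3): a world point X has camera coordinates R X + t. Camera axes: x right, y down, z forward; pixel columns grow to the right and rows downward; lengths in m; the calibration is good to about 2 mm. A picture is of the moment at which its call begins. There is no depth.
- env.sign_off(): hands the job in; it is judged then, once.
The state is a dict: "clock": time; "joints": joint angles; "qd": joint speeds; "tau": joint torques, N m; "tool_pos": TCP position; "orientation": TCP orientation; "wrist_force": force on the tool from outside, world axes, zero at the start; "ft_torque": the same for the moment, N m; "grip_width": finger opening in m; "grip_force": force on a finger pad.
Only numpy, scipy, OpenCV 4.12 (cv2) and the standard library are available. Lean on these libraries where they do the work, as an engineer would, in place of code of your own. Each camera call takes 0.05 s, during which the arm holds its last target. There are 200 camera calls.

### The job

Slide the blue tray under the pouring side of the orange drum-shaped cup, then push the cup's red lever over little by little until exactly three of the seven steel balls have dropped into the tray; the spring scale shows the cup getting lighter ball by ball. Then push the lever back upright so that the other four balls stay in the cup, and leave the wooden spool, the grey tin and the block plane where they are.

Things in the scene. Friction and masses are not known exactly. Their poses are not given: they have to be found in the camera images.
- stand: Fixed weighing dispenser; its base board, rods and white plate (up to 222 mm high) stand 60 mm or more behind the cup (+x here). Origin: on the bench below the cup's axis, in the cup's mid-plane; z up; +y is the pouring side. Bare bench under the cup, whose lowest point is 85 mm up. Balls drop 45 to 95 mm from the origin along +y, within 5 mm of it in x; a tray centred 70 mm along +y catches them.
- scale (a joint): Spring scale (m, up positive): the cup hangs on a sprung slide with a red pointer over the white plate. Near 0 with the full cup (differs a little each start); the cup rises 6.2 mm for each ball that leaves it (one mark; every third mark is long) and settles in 0.5 s. Reads falsely while the lever is pushed.
- cup (a joint): Tilt of the cup (rad): 0 with the lever upright (a stop), up to 1.9, growing as the lever's tip moves to the stand's +y and the lip goes down on that side. The hinge is stiff (0.13 N m, about 1.2 N at the lever) and stays where it is left. Starts between 0 and 0.12.
- cup_axis (a point): Middle of the drum-shaped cup on its hinge axis (along the stand's x), 165 mm above the bench when full. Two discs of 76 mm radius (clear in front, black behind), 26 mm apart, joined by a round orange floor of 71 mm inner radius; open at the top and above the lip. Seven steel balls lie in single file; slowly tilted, they go over the lip one by one, the first past 0.4 rad, then about 0.15 rad apart.
- lever_tip (a point): Upper end of the red lever, a straight round rod of 12 mm diameter standing radially out of the cup's top in its mid-plane, from 75 to 140 mm from the axis. Push it sideways to tip the cup.
- tray: Loose blue open tray, 90 x 130 x 42 mm outside, walls and floor 4 mm, about 0.35 kg. Origin: centre of its underside; its 130 mm side runs along its own y.
- tray_grip (a point): Middle of the free part of the black upright grip post of the tray (16 mm diameter, from 6 to 52 mm above the bench), 84 mm from the tray's origin along the tray's +y, outside the tray's end wall. This point is 34 mm above the tray's underside.
- ball_1: Steel ball, 22 mm diameter, 44 g, number 1 in the file counted from the pouring lip. Origin at its centre.
- ball_2: Steel ball, 22 mm diameter, 44 g, number 2 in the file counted from the pouring lip. Origin at its centre.
- ball_3: Steel ball, 22 mm diameter, 44 g, number 3 in the file counted from the pouring lip. Origin at its centre.
- ball_4: Steel ball, 22 mm diameter, 44 g, number 4 in the file counted from the pouring lip. Origin at its centre.
- ball_5: Steel ball, 22 mm diameter, 44 g, number 5 in the file counted from the pouring lip. Origin at its centre.
- ball_6: Steel ball, 22 mm diameter, 44 g, number 6 in the file counted from the pouring lip. Origin at its centre.
- ball_7: Steel ball, 22 mm diameter, 44 g, number 7 in the file counted from the pouring lip. Origin at its centre.
- spool_1: Bystander: turned wooden spool standing on the bench, 42 mm diameter, 70 mm high, origin under its centre.
- nail_tin: Bystander: grey metal tin, 66 mm diameter, 75 mm high, origin under its centre.
- block_plane: Bystander: iron block plane, 92 x 155 x 59 mm, origin under its centre.
Mind the look-alikes: they are no part of the job. Several things look just like the tray: the one meant starts farthest to the robot's left.

How it is judged:
On the way, in this order (a step that is already met when the one before it is completed fails the run):
1. the cup is tipped by its lever (more than 0.4 rad) (value of joint cup above 0.4 rad), for 0.1 s.
2. the first three balls lie in the tray and the other four in the cup (x of ball_1 in the frame of tray between -0.045 and 0.045 m and y of ball_1 in the frame of tray between -0.065 and 0.065 m and z of ball_1 in the frame of tray between 0 and 0.04 m and x of ball_2 in the frame of tray between -0.045 and 0.045 m and y of ball_2 in the frame of tray between -0.065 and 0.065 m and z of ball_2 in the frame of tray between 0 and 0.04 m and x of ball_3 in the frame of tray between -0.045 and 0.045 m and y of ball_3 in the frame of tray between -0.065 and 0.065 m and z of ball_3 in the frame of tray between 0 and 0.04 m and distance between each of ball_4, ball_5, ball_6, ball_7 and cup_axis below 0.075 m), for 0.2 s.
At the end, for the whole second after the job is handed in: Balls 1 to 3 lie inside the blue tray (their centres within its walls and below its rim) and are at rest, balls 4 to 7 are still in the cup, the cup is upright again (tilt under 0.25 rad), and the tray stands flat on the bench at rest (all of step 2 and value of joint cup below 0.25 rad and linear speed of each of ball_1, ball_2, ball_3 below 0.05 m/s and linear speed of tray below 0.02 m/s and angle between tray's own z axis and vertical below 0.1 rad); the robot touches nothing.
It fails at once if the wooden spool is pushed more than 3 cm or tipped over (distance of spool_1 from where it was at the start of the episode above 0.03 m or angle between spool_1's own z axis and vertical above 0.5 rad).
It fails at once if the grey tin is pushed more than 3 cm or tipped over (distance of nail_tin from where it was at the start of the episode above 0.03 m or angle between nail_tin's own z axis and vertical above 0.5 rad).
It fails at once if the block plane is pushed more than 3 cm or tipped over (distance of block_plane from where it was at the start of the episode above 0.03 m or angle between block_plane's own z axis and vertical above 0.5 rad).
It also fails if it takes over 72 s, if anything falls off the work surface, if the arm or the gripper's body presses on something with over 40 N, if the wrist force passes 120 N, or if a joint passes its speed limit or range.

## Working session

There is one attempt and no reset: what is moved stays moved. The work goes in short steps, Python scripts to look and compute and a shell command to move; the robot and the scene stay as the last step left them, time stands still between calls to the robot, and variables do not carry over. Pictures are saved under pics/ and viewed, at most 10 in all, crops included, and the job is handed in when it is done.

```bash
ls; mkdir -p pics; python3 - <<'E'
from rig import env
import cv2
for n in("scene","top"):
    f=env.grab_frame(n);cv2.imwrite(f"pics/{n}0.png",f["color"]);print(n,f["intrinsics"].tolist(),f["R"].round(4).tolist(),f["t"].round(4).tolist())
s=env.observe();print(s)
E
```

```text
pics
scene [[436.6270697352484, 0.0, 318.42792882131766], [0.0, 436.6270697352484, 202.45330932008238], [0.0, 0.0, 1.0]] [[0.6799, -0.7333, 0.0098], [-0.5585, -0.5264, -0.641], [0.4752, 0.4304, -0.7674]] [-0.3606, 0.3871, 1.3912]
top [[469.6077791058165, 0.0, 317.44834845766457], [0.0, 469.6077791058165, 204.08584847746374], [0.0, 0.0, 1.0]] [[-0.0271, -0.9996, 0.0108], [-0.9966, 0.0262, -0.078], [0.0777, -0.0129, -0.9969]] [-0.0275, 0.5088, 1.4296]
{'clock': 0.1, 'joints': array([ 1.33001045e+00,  2.60611029e-01, -1.39240759e-01,  1.17271856e+00,
        1.70139526e-05,  1.57081854e+00]), 'qd': array([ 0.00083882, -0.00177163,  0.0042982 , -0.00057053, -0.00199048,
        0.00222157]), 'tau': array([ 4.10649436e-04, -4.06507695e+01,  2.54527098e+01,  1.01352943e-02,
        1.39918609e-05, -8.83459535e-06]), 'tool_pos': array([0.12504131, 0.50925278, 0.23055171]), 'orientation': array([-3.77319440e-01, -3.11861863e+00,  2.76304441e-03]), 'wrist_force': array([ 0.04555987, -0.31676277, -0.52246811]), 'ft_torque': array([-0.00607248, -0.01121293, -0.03426727]), 'grip_force': 0.0, 'grip_width': 0.08535170321174292}
```

View pics/scene0.png

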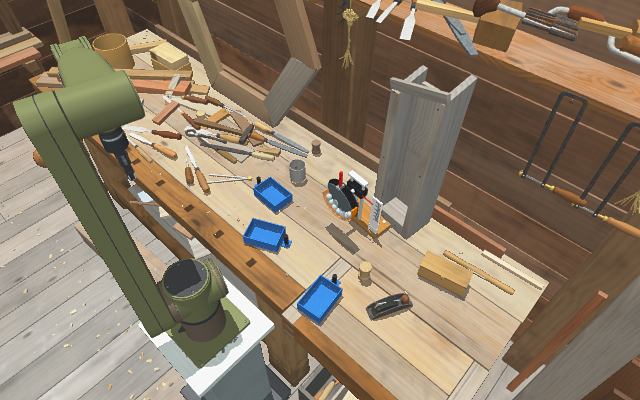

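View pics/top0.png

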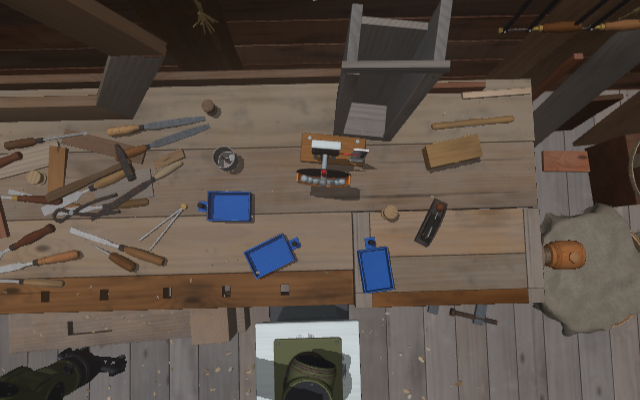

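The three blue trays in the top view are at (229,207), (272,256) and (376,269). The one farthest to the robot's left (+y, image left) is at (229,207), with its post near (203,207). Next is a close crop to check this and the cup.

```bash
cat > h.py <<'E'
from rig import env
import cv2,numpy as np
def px(f,X):
    c=f["R"]@np.array(X)+f["t"];u=f["intrinsics"]@c;return (u[:2]/u[2]).round(1)
def ray(f,u,v,z):
    d=f["R"].T@np.linalg.solve(f["intrinsics"],[u,v,1]);o=-f["R"].T@f["t"];return (o+d*(z-o[2])/d[2]).round(4)
E
python3 - <<'E'
import cv2,numpy as np
a=cv2.imread('pics/top0.png')[125:235,190:390];b=cv2.imread('pics/scene0.png')[140:250,240:440]
cv2.imwrite('pics/c1.png',np.vstack([cv2.resize(a,(545,300),interpolation=2),cv2.resize(b,(545,300),interpolation=2)]))
E
```

```text
(no output)
```

View pics/c1.png

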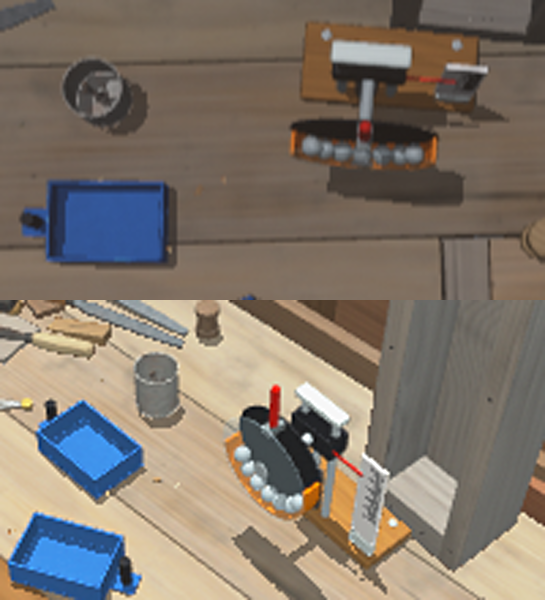

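```bash
python3 - <<'E'
from h import *
f=env.grab_frame("top");s=env.grab_frame("scene")
F=lambda x,y:(190+x/2.725,125+y/2.725)
S=lambda x,y:(240+x/2.725,140+(y-300)/2.725)
for x,y in[(48,182),(166,181),(167,262),(52,262)]:print('rim',ray(f,*F(x,y),.042))
print('post',ray(f,*F(32,216),.05),'tip',ray(f,*F(365,125),.305))
for x in(290,437):print('disc',ray(f,*F(x,130 if x<300 else 128),.165))
print('tin',ray(f,*F(94,90),.075),'spool/left',ray(f,208,103,.07),'plane',ray(f,431,222,.05),'sp2',ray(f,390,213,.06))
t=ray(f,*F(365,125),.305);print(t,px(s,t),S(275,388))
# lever base & tip on scene
E
```

```text
rim [0.5523 0.2918 0.042 ]
rim [0.5501 0.1605 0.042 ]
rim [0.4596 0.1608 0.042 ]
rim [0.463  0.2882 0.042 ]
post [0.5141 0.308  0.05  ] tip [ 0.5682 -0.0558  0.305 ]
disc [0.5859 0.0171 0.165 ]
disc [ 0.5841 -0.1336  0.165 ]
tin [0.6487 0.2334 0.075 ] spool/left [0.8191 0.2821 0.07  ] plane [ 0.4422 -0.3823  0.05  ] sp2 [ 0.4722 -0.2576  0.06  ]
[ 0.5682 -0.0558  0.305 ] [340.1 172.5] (340.91743119266056, 172.29357798165137)
```

The crop confirms it: the leftmost tray is at (0.506, 0.225) with its post on the +y end, the lever tip is at (0.568, -0.056), and the spout side is image left. Turn the tool so it closes along world x, then approach the post.

```bash
python3 -m inch '[[0,0,0,6.93,-1],[0,0,0,6.93,-1],[0,0,0,6.93,-1],[0,0,0,6.93,-1],[0,0,0,6.93,-1],[0,0,0,6.93,-1],[0,0,0,6.93,-1],[0,0,0,6.93,-1],[0,0,0,6.93,-1],[0,0,0,6.93,-1],[0,0,0,6.93,-1]]' 30
python3 -m inch '[[-1.43,2.76,0.8,0,-1],[-1.43,2.76,0.8,0,-1],[-1.43,2.76,0.8,0,-1],[-1.43,2.76,0.8,0,-1],[-1.43,2.76,0.8,0,-1],[-1.43,2.76,0.8,0,-1],[-1.43,2.76,0.8,0,-1],[-1.43,2.76,0.8,0,-1],[-1.43,2.76,0.8,0,-1],[-1.43,2.76,0.8,0,-1],[-1.43,2.76,0.8,0,-1],[-1.43,2.76,0.8,0,-1],[-1.43,2.76,0.8,0,-1],[-1.43,2.76,0.8,0,-1],[0,0,0,0,-1],[0,0,0,0,-1]]'
python3 - <<'E'
from h import *
w=env.grab_frame("wrist");cv2.imwrite('pics/w1.png',w["color"])
for p in[(.511,.309,.05),(.568,-.056,.305)]:print(px(w,p))
# stand yaw from board edges in first top picture
f=env.grab_frame("top");F=lambda x,y:(190+x/2.725,125+y/2.725)
for p in[(307,22),(480,36),(302,100),(475,106)]:print(ray(f,*F(*p),.015))
E
```

```text
clock: 1.12
tool_pos: [0.1252, 0.5096, 0.2311]
orientation: [2.228, 2.214, -0.001]
wrist_force: [0.2, -0.9, -0.3]
grip_width: 0.0854
grip_force: 0.0
clock: 2.45
tool_pos: [0.5122, 0.3083, 0.1183]
orientation: [-2.225, -2.217, 0.002]
wrist_force: [-0.9, 0.4, 0.2]
grip_width: 0.0855
grip_force: 0.0
[317.7 218.1]
[ 512.7 1688.9]
[ 0.7326 -0.0009  0.015 ]
[ 0.7113 -0.1994  0.015 ]
[0.6421 0.0071 0.015 ]
[ 0.6302 -0.1908  0.015 ]
```

View pics/w1.png

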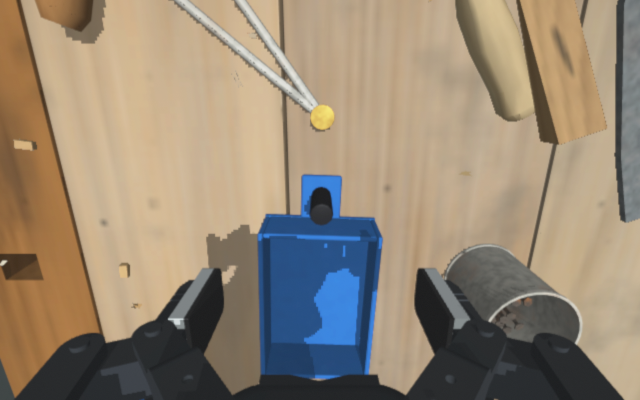

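The wrist view shows the post top at (320,213), within about 5 px of the prediction, between the fingers. The tin is to the right and clear. Descend and grip.

```bash
python3 -m inch '[[0.15,0,2,0,-1],[0,0,2,0,-1],[0,0,2,0,-1],[0,0,2,0,-1],[0,0,1.6,0,-1],[0,0,0.5,0,-1],[0,0,0,0,-1],[0,0,0,0,1],[0,0,0,0,1],[0,0,0,0,1],[0,0,0,0,1],[0,0,0,0,1],[0,0,0,0,1],[0,0,0,0,1],[0,0,0,0,1]]' 40
python3 - <<'E'
from h import *
f=env.grab_frame("top")
im=f["color"][115:195,280:380];cv2.imwrite('pics/c2.png',cv2.resize(im,(800,640)[:2] if 0 else (750,600),interpolation=cv2.INTER_CUBIC))
E
```

```text
clock: 3.8
tool_pos: [0.5122, 0.3112, 0.0191]
orientation: [2.222, 2.22, 0.002]
wrist_force: [-0.1, -1.0, 5.7]
grip_width: 0.0153
grip_force: 39.0
```

View pics/c2.png

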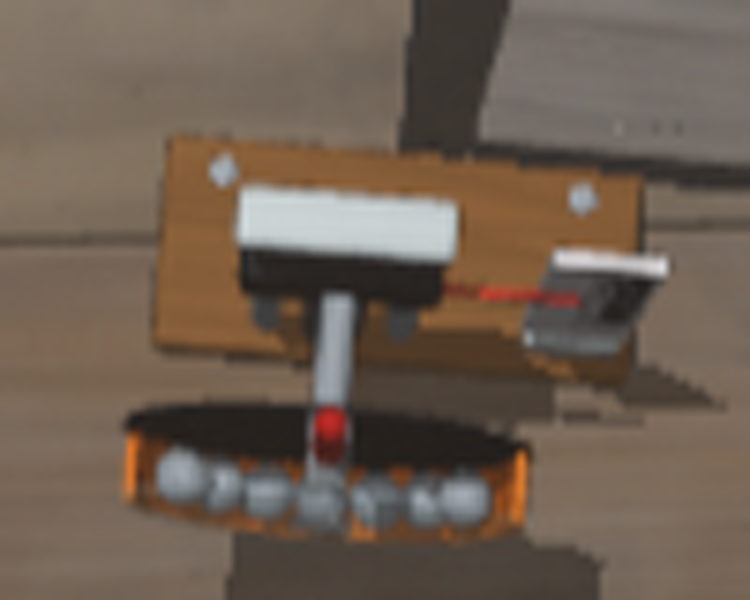

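```bash
python3 -m inch '[[0,0,0,0,1],[-0.7,0.2,0,0,1],[-1.35,0.4,0,0,1],[-1.35,0.4,0,0,1],[-1.35,0.4,0,0,1],[-1.35,0.4,0,0,1],[-1.35,0.4,0,0,1],[-1.35,0.4,0,0,1],[-1.35,0.4,0,0,1],[-1.35,0.4,0,0,1],[-1.35,0.4,0,0,1],[-1.35,0.4,0,0,1],[-1.35,0.4,0,0,1],[-1.35,0.4,0,0,1],[-1.35,0.4,0,0,1],[-1.35,0.4,0,0,1],[-1.35,0.4,0,0,1],[-0.35,0.3,0,0,1],[0,0,0,0,1],[0,0,0,0,1]]' 80
python3 - <<'E'
from h import *
f=env.grab_frame("top");s=env.grab_frame("scene")
o=np.array([.567,-.058]);
a=cv2.resize(f["color"][115:245,230:390],(640,520)[0:2] if 0 else (369,300),interpolation=2);b=cv2.resize(s["color"][120:250,260:420],(369,300),interpolation=2)
cv2.imwrite('pics/c3.png',cv2.resize(np.hstack([a,b]),(790,321)))
E
```

```text
clock: 5.52
tool_pos: [0.5764, 0.0982, 0.0192]
orientation: [-2.222, -2.219, -0.002]
wrist_force: [-1.8, 2.4, 7.9]
grip_width: 0.014
grip_force: 78.7
```

View pics/c3.png

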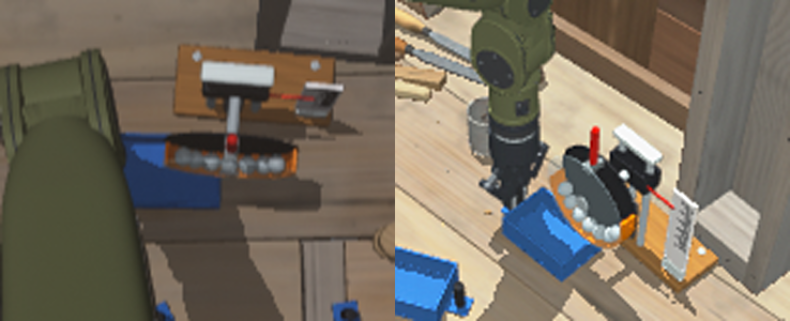

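The left view shows the tray's free end under the cup's left half, corner near (221,208). The right view shows the cup untouched. Release, rise and turn.

```bash
python3 -m inch '[[0,0,0,0,-1],[0,0,0,0,-1],[0,0,0,0,-1],[0,0,0,0,-1],[0,0,0,0,-1],[0,0,0,0,-1],[0,0,-2,0,-1],[0,0,-3.2,0,-1],[0,0,-3.2,0,-1],[0,0,-3.2,0,-1],[0,0,-3.2,0,-1],[0,0,-3.2,0,-1],[0,0,-3.2,0,-1],[0,0,-3.2,0,-1],[0,0,-3.2,0,-1],[0,0,-3.2,0,-1],[0,0,-3.2,0,-1],[0,0,-1.1,0,-1]]'
python3 -m inch '[[0,0,0,-7,-1],[0,0,0,-7,-1],[0,0,0,-7,-1],[0,0,0,-7,-1],[0,0,0,-7,-1],[0,0,0,-7,-1],[0,0,0,-7,-1],[0,0,0,-7,-1],[0,0,0,-7,-1],[0,0,0,-7,-1],[0,0,0,-7,-1],[0,0,0,-7,-1],[0,0,0,0,-1]]'
python3 - <<'E'
from h import *
from scipy.spatial.transform import Rotation as Ro
f=env.grab_frame("top")
print(ray(f,319.5,199.2,.042))
st=env.observe();R=Ro.from_rotvec(st["orientation"]).as_matrix();d=np.array([.567,-.056,.375])-st["tool_pos"];print(R.round(3),R.T@d*100)
E
```

```text
clock: 7.12
tool_pos: [0.5775, 0.0981, 0.3744]
orientation: [2.219, 2.218, 0.009]
wrist_force: [1.4, -0.3, 0.5]
grip_width: 0.0853
grip_force: 0.0
clock: 8.2
tool_pos: [0.5763, 0.0979, 0.3691]
orientation: [-0.162, -3.137, 0.0]
wrist_force: [-0.1, 0.5, 1.0]
grip_width: 0.0852
grip_force: 0.0
[ 0.5209 -0.0474  0.042 ]
[[-0.994  0.107 -0.   ]
 [ 0.107  0.994 -0.   ]
 [ 0.    -0.    -1.   ]] [ -0.72852401 -15.40111045  -0.58503461]
```

```bash
cat > ptr.py <<'E'
from h import *
import sys
def red(im):
    b,g,r=[im[...,i].astype(float) for i in range(3)]
    return np.clip(r-np.maximum(g,b)-70,0,None)*(r>120)
def ptr():
    f=env.grab_frame("scene");m=red(f["color"])[190:220,352:385].copy()
    ys,xs=np.nonzero(m);w=m[ys,xs]
    print('pointer n',len(ys),'row',round((ys*w).sum()/w.sum()+190,2),'col',round((xs*w).sum()/w.sum()+352,2))
    return f
E
python3 -m inch '[[-0.1,-1.9,0,0,-0.3],[-0.1,-1.9,0,0,-0.3],[-0.1,-1.9,0,0,-0.3],[-0.1,-1.9,0,0,-0.3],[-0.1,-1.9,0,0,-0.3],[-0.1,-1.9,0,0,-0.3],[-0.1,-1.9,0,0,-0.3],[0,-2.1,0,0,-0.3],[0,0,0,0,-0.3],[0,0,0,0,-0.3],[0,0,0,0,-0.3]]' 
python3 - <<'E'
from ptr import *
f=ptr();s=f["color"]
w=env.grab_frame("wrist")["color"]
print(px(f,(.567,-.056,.305)))
cv2.imwrite('pics/c4.png',np.hstack([cv2.resize(s[130:250,290:410],(400,400),interpolation=2),w[:,120:520]]))
E
```

```text
clock: 9.17
tool_pos: [0.5672, -0.0556, 0.3693]
orientation: [-0.168, -3.137, -0.001]
wrist_force: [-0.2, 0.8, -0.3]
grip_width: 0.0557
grip_force: 0.0
pointer n 54 row 203.83 col 362.56
[339.9 172.7]
```

View pics/c4.png

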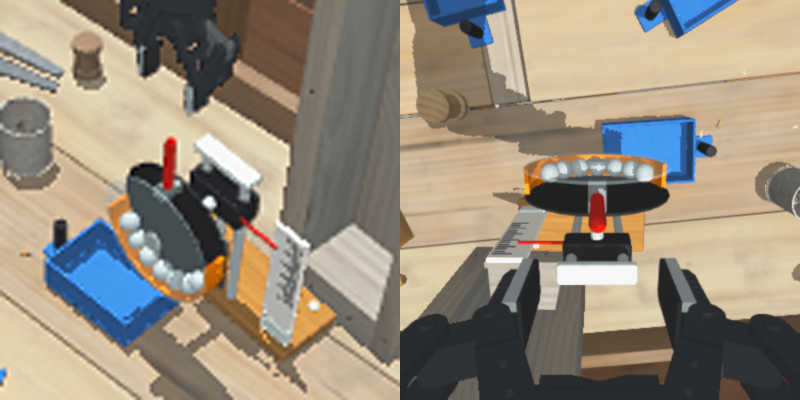

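Right (wrist) view: the lever tip at (597,200) is centred between the fingers, and the scale and pointer are visible. Check the tray with this frame and descend around the lever.

```bash
python3 - <<'E'
from h import *
w=env.grab_frame("wrist")
for p in[(413,118),(417,182),(323,124)]:print('tray rim',ray(w,*p,.042))
print('tip',ray(w,317,200,.305),'target tray px',px(w,(.574,.077-.0,.042)))
E
python3 -m inch '[[0,0,2,0,-0.3],[0,0,2,0,-0.3],[0,0,2,0,-0.3],[0,0,2,0,-0.3],[0,0,2,0,-0.3],[0,0,1.5,0,-0.3],[0,0,0.4,0,-0.3],[0,0,0,0,-0.3],[0,0,0,0,-0.3]]'
python3 -c "
from ptr import *
ptr()"
```

```text
tray rim [0.5295 0.0783 0.042 ]
tray rim [0.6206 0.0825 0.042 ]
tray rim [ 0.5245 -0.0451  0.042 ]
tip [ 0.5516 -0.055   0.305 ] target tray px [412.6 150.5]
clock: 10.07
tool_pos: [0.5675, -0.0555, 0.2509]
orientation: [0.164, 3.137, 0.0]
wrist_force: [-0.1, 0.2, 0.2]
grip_width: 0.0555
grip_force: 0.0
pointer n 55 row 203.61 col 362.92
```

```bash
python3 -m inch '[[0,0.3,0,0,-0.3],[0,0.4,0,0,-0.3],[0,0.4,0,0,-0.3],[0,0.4,0,0,-0.3],[0,0.4,0,0,-0.3],[0,0.4,0,0,-0.3],[0,0.4,0,0,-0.3],[0,0.4,0,0,-0.3],[0,0.4,0,0,-0.3],[0,0.4,0,0,-0.3],[0,0.4,0,0,-0.3],[0,0.4,0,0,-0.3],[0,0.4,0,0,-0.3],[0,0.2,0,0,-0.3],[0,0,0,0,-0.3]]'
cat >> ptr.py <<'E'
def lever():
    w=env.grab_frame("wrist");m=(red(w["color"])>0).astype(np.uint8)
    n,l,s,c=cv2.connectedComponentsWithStats(m)
    i=sorted(range(1,n),key=lambda k:-s[k,4])[:3]
    print('wrist red',[(s[k].tolist(),c[k].round(1).tolist()) for k in i]);return w
E
python3 - <<'E'
from ptr import *
f=ptr();w=lever()
for th in(.2,.3,.4,.5,.6):
    p=np.array([.567,-.058,.165])+.14*np.sin(th)*np.array([.1,.995,0])+[0,0,.14*np.cos(th)];print(th,px(w,p),px(f,p))
cv2.imwrite('pics/c5.png',np.hstack([cv2.resize(f["color"][130:250,290:410],(400,400),interpolation=2),w["color"][:,120:520]]))
E
```

```text
clock: 11.37
tool_pos: [0.5728, -0.0025, 0.2503]
orientation: [0.164, 3.137, 0.001]
wrist_force: [0.2, -0.1, -0.7]
grip_width: 0.0555
grip_force: 0.2
pointer n 84 row 204.67 col 359.86
wrist red [([255, 251, 58, 98, 2650], [283.5, 303.2]), ([135, 301, 66, 6, 374], [167.3, 303.5]), ([225, 176, 66, 11, 343], [257.2, 179.6])]
0.2 [237.2 346.3] [334.4 168.9]
0.3 [278.6 339. ] [331.6 167.4]
0.4 [316.6 329.7] [328.8 166.2]
0.5 [350.1 318.8] [326.2 165.5]
0.6 [378.4 307. ] [323.8 165.1]
```

View pics/c5.png

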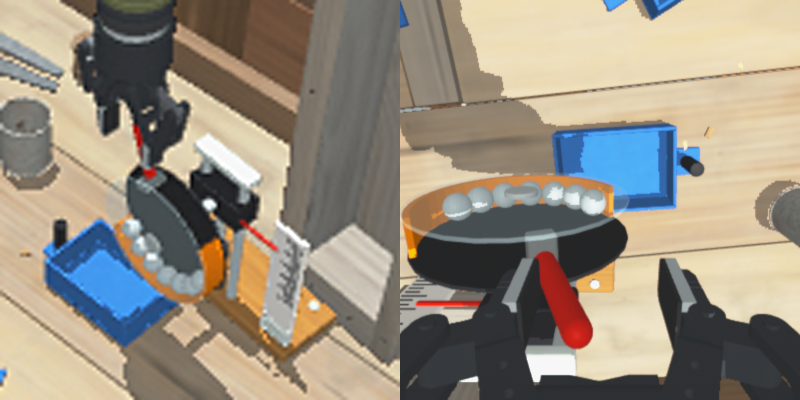

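The wrist view shows the lever tip at (580,335), so the tilt is about 0.36 rad. All seven balls are still in the cup and the tray is empty. From here on, count the non-blue area in the tray and read the pointer numerically.

```bash
cat >> ptr.py <<'E'
def theta(w,h):
    m=red(w["color"])>0;m[:, :200]=0;m[:230]=0
    n,l,s,c=cv2.connectedComponentsWithStats(m.astype(np.uint8));k=1+s[1:,4].argmax();ys,xs=np.nonzero(l==k)
    r=ys>=ys.max()-18;t=np.array([xs[r].mean(),ys[r].mean()])
    P=lambda th:px(w,np.array([.567,-.058,h])+.134*np.sin(th)*np.array([.1,.995,0])+[0,0,.134*np.cos(th)])
    ths=np.linspace(0,1.2,241);d=[np.hypot(*(P(a)-t)) for a in ths];i=int(np.argmin(d));print('theta',round(ths[i],3),'err px',round(d[i],1))
def tray(f,name):
    c=np.array([.572,.0155]);q=np.array([px(f,(c[0]+a,c[1]+b,.011)) for a,b in[(-.037,-.057),(.037,-.057),(.037,.057),(-.037,.057)]])
    m=np.zeros(f["color"].shape[:2],np.uint8);cv2.fillPoly(m,[q.astype(int)],1)
    im=f["color"].astype(int);g=(m>0)&(im[...,0]-im[...,2]<50)
    n,l,s,cc=cv2.connectedComponentsWithStats(g.astype(np.uint8))
    print(name,'nonblue',int(g.sum()),'of',int(m.sum()),[(int(s[k,4]),cc[k].round().tolist()) for k in range(1,n) if s[k,4]>8])
def look(h=.165):
    f=ptr();w=env.grab_frame("wrist");theta(w,h);tray(f,'scene');tray(w,'wrist')
    i=env.observe();print(i["tool_pos"].round(4),i["wrist_force"].round(1))
    cv2.imwrite('pics/last.png',np.hstack([cv2.resize(f["color"][130:250,290:410],(400,400),interpolation=2),w["color"][:,120:520]]))
E
python3 -c "
from ptr import *
look()"
python3 -m inch '[[0,0.2,0,0,-0.3],[0,0.2,0,0,-0.3],[0,0.2,0,0,-0.3],[0,0.2,0,0,-0.3],[0,0,0,0,-0.3],[0,0,0,0,-0.3],[0,0,0,0,-0.3],[0,0,0,0,-0.3],[0,0,0,0,-0.3],[0,0,0,0,-0.3]]'
python3 -c "
from ptr import *
look()"
```

```text
pointer n 85 row 204.46 col 359.91
theta 0.35 err px 14.7
scene nonblue 14 of 503 [(14, [336.0, 215.0])]
wrist nonblue 912 of 6350 [(912, [308.0, 189.0])]
[ 0.5728 -0.003   0.2503] [-0.4 -0.8  1.1]
clock: 12.4
tool_pos: [0.5736, 0.0048, 0.2503]
orientation: [0.165, 3.137, 0.0]
wrist_force: [0.8, -0.3, 0.9]
grip_width: 0.0554
grip_force: 0.2
pointer n 91 row 204.73 col 359.47
theta 0.415 err px 10.5
scene nonblue 16 of 503 [(16, [336.0, 216.0])]
wrist nonblue 851 of 6312 [(851, [299.0, 189.0])]
[0.5736 0.0048 0.2503] [-0.1 -0.8  0.1]
```

```bash
python3 -m inch '[[0,0.15,0,0,-0.3],[0,0.15,0,0,-0.3],[0,0.1,0,0,-0.3],[0,0,0,0,-0.3],[0,0,0,0,-0.3],[0,0,0,0,-0.3],[0,0,0,0,-0.3],[0,0,0,0,-0.3],[0,0,0,0,-0.3]]' | head -2
python3 -c "
from ptr import *
look()"
python3 -m inch '[[0,0.15,0,0,-0.3],[0,0.15,0,0,-0.3],[0,0.1,0,0,-0.3],[0,0,0,0,-0.3],[0,0,0,0,-0.3],[0,0,0,0,-0.3],[0,0,0,0,-0.3],[0,0,0,0,-0.3],[0,0,0,0,-0.3]]' | head -2
python3 -c "
from ptr import *
look()"
```

```text
clock: 13.25
tool_pos: [0.574, 0.0088, 0.2503]
pointer n 92 row 204.82 col 359.09
theta 0.445 err px 8.4
scene nonblue 17 of 503 [(17, [336.0, 215.0])]
wrist nonblue 803 of 6323 [(803, [295.0, 189.0])]
[0.574  0.0087 0.2503] [-0.2 -0.1 -0.7]
clock: 14.1
tool_pos: [0.5745, 0.0128, 0.2503]
pointer n 92 row 204.69 col 359.17
theta 0.48 err px 7.6
scene nonblue 20 of 503 [(20, [335.0, 215.0])]
wrist nonblue 771 of 6323 [(771, [291.0, 189.0])]
[0.5745 0.0127 0.2503] [-0.  -0.8 -0.1]
```

```bash
python3 -m inch '[[0,0.15,0,0,-0.3],[0,0.15,0,0,-0.3],[0,0.1,0,0,-0.3],[0,0,0,0,-0.3],[0,0,0,0,-0.3],[0,0,0,0,-0.3],[0,0,0,0,-0.3],[0,0,0,0,-0.3],[0,0,0,0,-0.3]]' | head -2
python3 -c "
from ptr import *
look()"
python3 -m inch '[[0,0.15,0,0,-0.3],[0,0.15,0,0,-0.3],[0,0,0,0,-0.3],[0,0,0,0,-0.3],[0,0,0,0,-0.3],[0,0,0,0,-0.3],[0,0,0,0,-0.3],[0,0,0,0,-0.3]]' | head -2
python3 -c "
from ptr import *
look()"
```

```text
clock: 14.95
tool_pos: [0.5749, 0.0167, 0.2503]
pointer n 96 row 204.3 col 358.92
theta 0.52 err px 9.6
scene nonblue 40 of 503 [(26, [318.0, 208.0]), (14, [336.0, 215.0])]
wrist nonblue 926 of 6296 [(262, [350.0, 172.0]), (664, [286.0, 189.0])]
[0.5749 0.0167 0.2503] [-0.4 -0.2  0.3]
clock: 15.72
tool_pos: [0.5752, 0.0197, 0.2503]
pointer n 101 row 203.93 col 358.87
theta 0.545 err px 11.7
scene nonblue 39 of 503 [(26, [318.0, 208.0]), (13, [336.0, 215.0])]
wrist nonblue 870 of 6360 [(266, [348.0, 172.0]), (604, [282.0, 189.0])]
[0.5752 0.0197 0.2503] [-0.2 -0.4  1.1]
```

One ball is in: a blob of about 26 px in the scene view and 265 px in the wrist view.

```bash
for k in 1; do python3 -m inch '[[0,0.15,0,0,-0.3],[0,0.15,0,0,-0.3],[0,0,0,0,-0.3],[0,0,0,0,-0.3],[0,0,0,0,-0.3],[0,0,0,0,-0.3],[0,0,0,0,-0.3],[0,0,0,0,-0.3]]' | head -2; done
python3 -c "
from ptr import *
look(.171)"
python3 -m inch '[[0,0.15,0,0,-0.3],[0,0.15,0,0,-0.3],[0,0,0,0,-0.3],[0,0,0,0,-0.3],[0,0,0,0,-0.3],[0,0,0,0,-0.3],[0,0,0,0,-0.3],[0,0,0,0,-0.3]]' | head -2
python3 -c "
from ptr import *
look(.171)"
```

```text
clock: 16.48
tool_pos: [0.5755, 0.0226, 0.2503]
pointer n 100 row 203.53 col 358.91
theta 0.585 err px 3.9
scene nonblue 39 of 503 [(26, [318.0, 208.0]), (13, [336.0, 215.0])]
wrist nonblue 814 of 6296 [(270, [345.0, 172.0]), (544, [278.0, 189.0])]
[0.5755 0.0227 0.2503] [-0.2 -1.3  0.7]
clock: 17.25
tool_pos: [0.5758, 0.0257, 0.2503]
pointer n 105 row 203.48 col 358.77
theta 0.605 err px 3.6
scene nonblue 39 of 503 [(26, [318.0, 208.0]), (13, [336.0, 215.0])]
wrist nonblue 778 of 6333 [(265, [342.0, 172.0]), (513, [275.0, 189.0])]
[0.5758 0.0256 0.2503] [-0.1 -0.1  0.3]
```

```bash
python3 -m inch '[[0,0.15,0,0,-0.3],[0,0.15,0,0,-0.3],[0,0,0,0,-0.3],[0,0,0,0,-0.3],[0,0,0,0,-0.3],[0,0,0,0,-0.3],[0,0,0,0,-0.3],[0,0,0,0,-0.3]]' | head -2
python3 -c "
from ptr import *
look(.174)"
python3 -m inch '[[0,0.15,0,0,-0.3],[0,0.15,0,0,-0.3],[0,0,0,0,-0.3],[0,0,0,0,-0.3],[0,0,0,0,-0.3],[0,0,0,0,-0.3],[0,0,0,0,-0.3],[0,0,0,0,-0.3]]' | head -2
python3 -c "
from ptr import *
look(.177)"
```

```text
clock: 18.02
tool_pos: [0.5761, 0.0286, 0.2503]
pointer n 105 row 203.58 col 358.8
theta 0.635 err px 1.1
scene nonblue 39 of 503 [(26, [318.0, 208.0]), (13, [336.0, 215.0])]
wrist nonblue 727 of 6334 [(266, [340.0, 172.0]), (461, [271.0, 189.0])]
[0.5761 0.0286 0.2503] [-0.2 -0.4  1.4]
clock: 18.78
tool_pos: [0.5765, 0.0316, 0.2504]
pointer n 105 row 203.47 col 358.81
theta 0.665 err px 4.2
scene nonblue 60 of 503 [(47, [319.0, 209.0]), (13, [336.0, 215.0])]
wrist nonblue 959 of 6333 [(540, [331.0, 172.0]), (419, [268.0, 189.0])]
[0.5765 0.0315 0.2504] [-0.7 -1.   1. ]
```

Two are in (wrist blob 540 px). Continue.

```bash
python3 -m inch '[[0,0.15,0,0,-0.3],[0,0.15,0,0,-0.3],[0,0.1,0,0,-0.3],[0,0,0,0,-0.3],[0,0,0,0,-0.3],[0,0,0,0,-0.3],[0,0,0,0,-0.3],[0,0,0,0,-0.3]]' | head -2
python3 -c "
from ptr import *
look(.177)"
python3 -m inch '[[0,0.15,0,0,-0.3],[0,0.15,0,0,-0.3],[0,0,0,0,-0.3],[0,0,0,0,-0.3],[0,0,0,0,-0.3],[0,0,0,0,-0.3],[0,0,0,0,-0.3],[0,0,0,0,-0.3]]' | head -2
python3 -c "
from ptr import *
look(.177)"
```

```text
clock: 19.55
tool_pos: [0.5768, 0.0356, 0.2503]
pointer n 106 row 202.86 col 358.95
theta 0.705 err px 1.1
scene nonblue 53 of 503 [(47, [319.0, 209.0])]
wrist nonblue 850 of 6307 [(541, [327.0, 172.0]), (309, [262.0, 190.0])]
[0.5769 0.0356 0.2503] [0.5 0.1 0.7]
clock: 20.32
tool_pos: [0.5772, 0.0386, 0.2503]
pointer n 109 row 202.66 col 358.85
theta 0.725 err px 0.2
scene nonblue 52 of 503 [(47, [319.0, 209.0])]
wrist nonblue 793 of 6333 [(536, [325.0, 172.0]), (257, [258.0, 190.0])]
[0.5772 0.0386 0.2503] [ 0.8 -0.5 -0.2]
```

```bash
python3 -m inch '[[0,0.15,0,0,-0.3],[0,0.1,0,0,-0.3],[0,0,0,0,-0.3],[0,0,0,0,-0.3],[0,0,0,0,-0.3],[0,0,0,0,-0.3],[0,0,0,0,-0.3],[0,0,0,0,-0.3]]' | head -2
python3 -c "
from ptr import *
look(.177)"
python3 -m inch '[[0,0.15,0,0,-0.3],[0,0.1,0,0,-0.3],[0,0,0,0,-0.3],[0,0,0,0,-0.3],[0,0,0,0,-0.3],[0,0,0,0,-0.3],[0,0,0,0,-0.3],[0,0,0,0,-0.3]]' | head -2
python3 -c "
from ptr import *
look(.177)"
```

```text
clock: 21.08
tool_pos: [0.5775, 0.0411, 0.2503]
pointer n 109 row 202.75 col 358.6
theta 0.74 err px 0.2
scene nonblue 52 of 503 [(47, [319.0, 209.0])]
wrist nonblue 765 of 6371 [(542, [323.0, 172.0]), (223, [255.0, 190.0])]
[0.5774 0.041  0.2503] [-0.9  0.3  0.5]
clock: 21.85
tool_pos: [0.5777, 0.0435, 0.2503]
pointer n 109 row 202.67 col 358.63
theta 0.755 err px 1.2
scene nonblue 52 of 503 [(47, [319.0, 209.0])]
wrist nonblue 725 of 6344 [(540, [320.0, 172.0]), (185, [253.0, 190.0])]
[0.5777 0.0435 0.2503] [ 0.3 -0.4  0.8]
```

```bash
python3 -m inch '[[0,0.15,0,0,-0.3],[0,0.1,0,0,-0.3],[0,0,0,0,-0.3],[0,0,0,0,-0.3],[0,0,0,0,-0.3],[0,0,0,0,-0.3],[0,0,0,0,-0.3],[0,0,0,0,-0.3]]' | head -2
python3 -c "
from ptr import *
look(.177)"
```

```text
clock: 22.62
tool_pos: [0.578, 0.046, 0.2503]
pointer n 108 row 202.79 col 358.81
theta 0.77 err px 1.4
scene nonblue 52 of 503 [(47, [319.0, 209.0])]
wrist nonblue 688 of 6307 [(538, [318.0, 172.0]), (150, [250.0, 190.0])]
[0.578  0.046  0.2503] [-0.  -0.2  0.7]
```

```bash
python3 -m inch '[[0,0.15,0,0,-0.3],[0,0.1,0,0,-0.3],[0,0,0,0,-0.3],[0,0,0,0,-0.3],[0,0,0,0,-0.3],[0,0,0,0,-0.3],[0,0,0,0,-0.3],[0,0,0,0,-0.3]]' | head -2
python3 -c "
from ptr import *
look(.177)"
```

```text
clock: 23.38
tool_pos: [0.5782, 0.0485, 0.2503]
pointer n 106 row 202.73 col 358.89
theta 0.785 err px 1.8
scene nonblue 53 of 503 [(47, [319.0, 209.0])]
wrist nonblue 651 of 6307 [(535, [316.0, 172.0]), (116, [247.0, 189.0])]
[0.5782 0.0485 0.2503] [-0.2 -0.1  0.6]
```

```bash
python3 -m inch '[[0,0.15,0,0,-0.3],[0,0.1,0,0,-0.3],[0,0,0,0,-0.3],[0,0,0,0,-0.3],[0,0,0,0,-0.3],[0,0,0,0,-0.3],[0,0,0,0,-0.3],[0,0,0,0,-0.3]]' | head -2
python3 -c "
from ptr import *
look(.177)"
```

```text
clock: 24.15
tool_pos: [0.5785, 0.051, 0.2504]
pointer n 109 row 202.76 col 358.65
theta 0.795 err px 1.8
scene nonblue 53 of 503 [(47, [319.0, 209.0])]
wrist nonblue 891 of 6307 [(814, [305.0, 172.0]), (77, [244.0, 189.0])]
[0.5785 0.051  0.2504] [-0.1  0.1  0.6]
```

View pics/last.png

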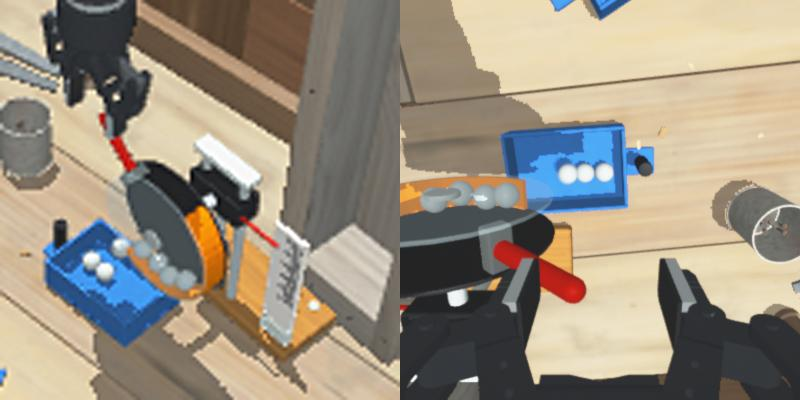

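The wrist view shows three balls at (568..604,173) in the tray and four in the cup. Push the lever back, rising as it comes upright.

```bash
python3 -m inch '[[0,-0.5,0,0,-0.3],[0,-0.5,0,0,-0.3],[0,-0.5,0,0,-0.3],[0,-0.5,0,0,-0.3],[0,-0.5,0,0,-0.3],[0,-0.5,0,0,-0.3],[0,-0.5,0,0,-0.3],[0,-0.5,-0.2,0,-0.3],[0,-0.5,-0.2,0,-0.3],[0,-0.5,-0.2,0,-0.3],[0,-0.5,-0.2,0,-0.3],[0,-0.5,-0.2,0,-0.3],[0,-0.5,-0.2,0,-0.3],[0,-0.5,-0.2,0,-0.3],[0,-0.5,-0.1,0,-0.3],[0,-0.5,0,0,-0.3],[0,-0.5,0,0,-0.3],[0,-0.5,0,0,-0.3],[0,-0.5,0,0,-0.3],[0,-0.5,0,0,-0.3]]'
python3 -c "
from ptr import *
look(.1836)"
```

```text
clock: 25.92
tool_pos: [0.5678, -0.049, 0.2651]
orientation: [-0.165, -3.137, 0.0]
wrist_force: [0.0, 0.5, 1.0]
grip_width: 0.0555
grip_force: 0.6
pointer n 82 row 200.85 col 361.3
theta 0.215 err px 15.9
scene nonblue 70 of 503 [(46, [318.0, 208.0]), (24, [328.0, 221.0])]
wrist nonblue 1696 of 5910 [(248, [346.0, 161.0]), (475, [406.0, 172.0]), (973, [354.0, 187.0])]
[ 0.5678 -0.0495  0.2652] [0.1 0.5 0.1]
```

```bash
python3 -m inch '[[0,-0.4,0,0,-0.3],[0,-0.4,0,0,-0.3],[0,-0.4,0,0,-0.3],[0,-0.4,0,0,-0.3],[0,-0.4,0,0,-0.3],[0,-0.4,0,0,-0.3],[0,-0.2,0,0,-0.3],[0,0,0,0,-0.3],[0,0,0,0,-0.3]]'
python3 -c "
from ptr import *
look(.1836)"
```

```text
clock: 26.77
tool_pos: [0.5652, -0.0748, 0.2653]
orientation: [-0.166, -3.137, 0.001]
wrist_force: [0.1, -0.6, 0.7]
grip_width: 0.0554
grip_force: 0.0
pointer n 61 row 200.44 col 363.58
theta 0.025 err px 20.3
scene nonblue 71 of 503 [(47, [318.0, 208.0]), (24, [328.0, 221.0])]
wrist nonblue 1825 of 5900 [(250, [366.0, 161.0]), (1575, [392.0, 182.0])]
[ 0.5652 -0.0745  0.2653] [-0.9 -0.7 -0.5]
```

The cup is upright at about 0.03 rad. Centre the fingers around the lever and lift clear.

```bash
python3 -m inch '[[0,0.5,0,0,-0.3],[0,0.6,0,0,-0.3],[0,0.6,0,0,-0.3],[0,0,0,0,-0.3],[0,0,-1.5,0,-0.3],[0,0,-2,0,-0.3],[0,0,-2,0,-0.3],[0,0,-2,0,-0.3],[0,0,-2,0,-0.3],[0,0,-2,0,-0.3],[0,0,-2,0,-0.3],[0,0,0,0,-0.3],[0,0,0,0,-0.3],[0,0,0,0,-0.3],[0,0,0,0,-0.3]]'
python3 -c "
from ptr import *
look(.1836)"
```

```text
clock: 28.12
tool_pos: [0.5666, -0.0572, 0.399]
orientation: [-0.165, -3.135, -0.0]
wrist_force: [-0.6, -0.4, -0.4]
grip_width: 0.0556
grip_force: 0.0
pointer n 61 row 200.38 col 363.24
theta 0.0 err px 58.4
scene nonblue 71 of 503 [(47, [318.0, 208.0]), (24, [328.0, 221.0])]
wrist nonblue 1293 of 3466 [(1293, [360.0, 160.0])]
[ 0.5666 -0.0573  0.3991] [-0.6  0.5 -0.1]
```

View pics/last.png

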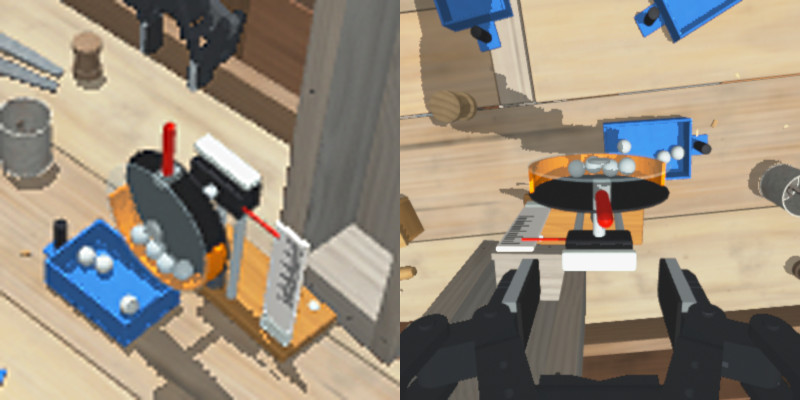

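The picture shows three balls in the tray, at (87,255), (103,264) and (128,304). The other four are in the upright cup, and the gripper is clear.

```bash
python3 -c "
from rig import env
print(env.sign_off())"
```

```text
the job is handed in; nothing more can be done
None
```

The job is handed in, with no verdict returned: the last picture showed three balls in the blue tray, four in the upright cup and the gripper clear, at about 28 of the 72 s, and I never steered the arm near the spool, tin or plane.

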